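# Roll the glued figure to the curing lamp

## Task

Roll the heavy, nearly frictionless saddle of the curing slide along its rails to the lamp and brake it to rest with its white pointer at the white line of the red index plate, without ever touching the yellow end stop just beyond. Push and brake it gently and only on its two orange sprung bumper bars (the rear one to drive it, the front one to slow it); never touch the freshly glued figure or the wet cover and deck it stands on, do not shake the figure out of its place, and leave the jar, tape and pliers alone. Finish with the saddle left standing still at the mark and the gripper clear of it.

Things in the scene. Friction and masses are not known exactly. Their poses are not given: they have to be found in the camera images.
- slide_bed: Fixed aluminium bed, 150 mm wide (x), 840 mm long (y), with two steel rails, tops 25 mm above the bench. Origin: centre of its underside. The saddle rolls along the bed's y axis towards its -y, where stop and lamp are. The bed lies slightly turned; its -x side faces the robot. A black LED curing bar 85 mm tall stands 190 to 240 mm beyond the centre line (bed x), from bed y -210 to -10 mm.
- stop_face (a point): Rubber face of the yellow end stop on the bed (45 mm wide, 72 mm tall over the bench, only on the far half: bed x +10 to +55 mm, so the near half of the track is free for the gripper). The saddle strikes it when front_bumper_face comes down to this point's bed y.
- mark (a point): Top end of the white line on the red index plate (30 mm wide, 44 mm tall) clamped to the bed's far edge, 56 mm above the bench; axes as the bed's. The saddle is right when pointer has the same y as this point in the bed's frame. 40 to 90 mm then remain between front bumper and stop.
- saddle: Heavy block on ball carriages on the rails, 112 mm across, 168 mm long over both bumper bars. Origin on the rails' centre line, midway between the bumpers, 25 mm above the bench; axes as the bed's. Moving mass with all it carries nominally 2.1 kg (1.7 to 2.7); rolling resistance about 0.015 N plus 0.12 N per m/s: left alone at 0.1 m/s it coasts 0.35 to 0.6 m, into the stop.
- pointer (a point): Tip of the short white pointer on the upper far edge of the saddle's cover, level with the saddle's origin along the travel, 70 mm to the far side (bed +x), 76 mm above the bench.
- cover: Grey sheet cover with cork deck on the saddle: 112 mm across, 104 mm along the travel, sides down to 29 mm above the bench, deck top 87 mm above the bench. Origin on the saddle's centre, 75 mm above the bench. Wet with glue: not to be touched.
- rear_bumper (a joint): Compression of the rear bumper bar in m: 0 out, 0.020 fully in. Spring 100 N/m (nominal), hardly damped: it gives the push back, so a saddle that runs into something standing still rebounds at nearly the same speed.
- front_bumper (a joint): Compression of the front bumper bar in m: 0 out, 0.020 fully in. The same spring, 100 N/m.
- rear_bumper_face (a point): Centre of the outer face of the rear orange bumper bar (the saddle's +y end in the bed's frame), 55 mm above the bench. The face is flat, square to the travel, 104 mm wide and 46 mm tall (32 to 78 mm above the bench). Uncompressed it is 84 mm from the saddle's origin.
- front_bumper_face (a point): The same for the front orange bumper bar, on the saddle's -y end, 84 mm from the saddle's origin, leading towards the stop.
- figure: Freshly glued figure: green glass ball, 52 mm, on four wire legs with cork feet, 78 mm tall, 60 mm over the feet, about 0.12 kg. Stands loose on the cork deck, its top 165 mm above the bench. Origin at the centre between its feet.
- moss_jar: Glass jar with moss and cork lid, 88 mm across, 93 mm tall, standing just beyond the slide's start end. Bystander.
- tape: Yellow roll of tape, 96 mm across, 25 mm tall, lying in front of the slide on the robot's right. Bystander.
- pliers: Green pliers, 150 mm long, lying on the cutting mat in front of the robot's left. Bystander.

How it is judged:
On the way, in this order (a step that is already met when the one before it is completed fails the run):
1. the saddle has rolled at least 100 mm from its start (distance of saddle from where it was at the start of the episode above 0.1 m), for 0.1 s.
2. the saddle stands still with its pointer within 12 mm of the mark (y of pointer in the frame of mark between -0.012 and 0.012 m and linear speed of saddle below 0.008 m/s), for 1 s.
At the end, for the whole second after the job is handed in: The pointer is within 12 mm of the mark along the rails, the saddle is at rest (below 8 mm/s) and stays so, the figure stands upright on the deck where it was, and the gripper touches nothing (all of step 2 and angle between figure's own z axis and vertical below 0.15 rad and horizontal distance between figure and saddle below 0.026 m).
It fails at once if the saddle touches the end stop (y of front_bumper_face in the frame of stop_face below 0.002 m).
It fails at once if the figure, or the wet cover and deck under it, is touched (contact force between any of the fingers, the arm and cover above 0.5 N or contact force between any of the fingers, the arm and figure above 0.3 N).
It fails at once if the figure tips or is shaken out of its place (angle between figure's own z axis and vertical above 0.2 rad or horizontal distance between figure and saddle above 0.026 m).
It fails at once if the saddle is shoved with more than 15 N or races at more than 0.35 m/s (contact force between the fingers and saddle above 15 N or linear speed of saddle above 0.35 m/s).
It fails at once if a bystander is moved (distance of any of moss_jar, tape, pliers from where it was at the start of the episode above 0.03 m).
It also fails if it takes over 35 s, if anything falls off the work surface, if the arm or the gripper's body presses on something with over 40 N, if the wrist force passes 120 N, or if a joint passes its speed limit or range.

## Robot

A 6-joint arm with a two-finger parallel gripper is mounted at the origin on the work surface. World frame = base frame: x ahead of the robot, y to its left, z up, the work surface at z = 0. Lengths are in m, angles in rad, forces in N, time in s.
With the tool pointing down it reaches from about 0.35 to 0.975 m from the base axis. Payload 4.9 kg.
Tool frame: the origin (TCP) lies at the very end of the fingers, on their centre line; the grasp point (between the pads) lies 19 mm behind it; z points along the fingers, y is the line along which they close (so a half turn about z gives the same grasp; the last joint's range is limited). The gripper opens to 85 mm and grips with 20 to 120 N. Pads are 22 mm wide; open, the fingers measure 114 mm over their backs; the gripper's body (76 mm by 85 mm) begins 54 mm behind the grasp point. The pads swing forward as they close: fully open they stand 13 mm farther back than shut.
Start: joints at [1.191, 0.053, 1.613, -0, 1.476, -0.119], TCP at [0.161, 0.604, 0.231] pointing down, gripper open.
Joint ranges: [-3.01, 3.01], [-1.01, 2.22], [0.06, 2.58], [-1.02, 4.17], [0.09, 2.62], [-3.14, 3.14]. Speed limits (rad/s): [2.57, 2.57, 3.14, 3.14, 3.14, 3.14].

## Interface

Orientations are given as a rotation vector (axis times angle).
In Python, from station import get_obs, get_image, get_calibration, finish_job gives the robot as it stands.
- The arm moves only by the tool servo_tool, never from a script. Its argument "increments" is a list of rows, each a list of 5 numbers: the opening, from 0 (shut) to 1 (fully open), then the shift along the tool's x, y, z in mm, then the turn about the tool's z in degrees. In form: [[jaw, tx, ty, tz, spin], ...]. A call has 1 to 12 rows; each row shifts and turns the commanded pose from where the row before left it, along the tool's axes as they then stand; what a row does not reach is not made up. A row lasts 1/8 s, in which the tool goes at most 62.5 mm and 10.7 degrees, less where a joint would pass 70% of its speed; a pose out of reach is approached as far as the arm can. A call is refused whole if a number of a shift passes 62.5 or a number of a turn 10.7, either way. A call with a gripper value outside its range is refused whole. The fingers move at their own pace and stop on an object; "force" is the grip in N (left out, the last holds). Time passes only in rows, so rows that do not move let the fingers close. It gives the time, the measured TCP pose, the force, the opening and the grip force at its end, in the units of the state.
- get_obs(): the state, without advancing time (a new reading comes with each control period).
- get_image(name): name is "scene" or "top" or "wrist"; returns the picture (384x512x3 uint8, red, green, blue); there is no depth.
- get_calibration(name): a dict with "fx", "fy", "cx", "cy" (pixels), "R" (3x3) and "t" (3): a world point X has camera coordinates R X + t; the wrist camera has in their place "mount" (4x4, takes a point from camera to tool coordinates, whose origin is the TCP and whose axes are the flange's). Camera axes: x right, y down, z forward; pixel columns grow to the right and rows downward; lengths in m; the calibration is good to about 2 mm. A picture is of the moment at which its call begins: read the wrist's pose just before it. get_calibration takes no time and is no camera call.
- finish_job(): hands the job in; it is judged then, once.
The state is a dict: "t": time; "q": joint angles; "dq": joint speeds; "effort": joint torques, N m; "tool_pos": TCP position; "tool_rot": TCP orientation; "contact_force": force on the tool from outside, world axes, zero at the start; "wrist_torque": the same for the moment, N m; "opening": finger opening in m; "grip_force": force on a finger pad.
Only numpy, scipy, OpenCV 4.12 (cv2) and the standard library are available. Lean on these libraries where they do the work, as an engineer would, in place of code of your own. Each camera call takes 0.05 s, during which the arm holds its last target. There are 200 camera calls.

## Working session

There is one attempt and no reset: what is moved stays moved. The work goes in short steps, Python scripts to look and compute and a tool call to move; the robot and the scene stay as the last step left them, time stands still between calls to the robot, and variables do not carry over. Pictures are saved under pics/ and viewed, at most 10 in all, crops included, and the job is handed in when it is done.

Besides the shell and the picture viewer there is one more tool, called after "Emit:" as name(argument=value, ...) on one line, values as JSON. servo_tool: Moves the arm, as the interface text tells. Its arguments: {"type":"object","properties":{"increments":{"type":"array"},"force":{"type":"number"}},"required":["increments"]}

```bash
mkdir -p pics; ls
python3 - <<'E'
from station import *
import cv2
o=get_obs(); print(o)
for n in ("scene","top"):
    im=get_image(n); cv2.imwrite(f"pics/{n}0.png",im[:,:,::-1]); print(n,get_calibration(n))
print(get_calibration("wrist"))
E
```

```text
pics
{'t': 0.0, 'q': array([ 1.19099310e+00,  5.33526459e-02,  1.61429521e+00, -5.72542166e-06,
        1.47597953e+00, -1.19016433e-01]), 'dq': array([-4.31421195e-04, -7.52041679e-04, -1.02776090e-03,  3.21797552e-04,
       -9.75433629e-04,  7.30870265e-05]), 'effort': array([-2.67713011e-03, -3.93682516e+01, -3.70166159e+01, -2.18009386e-04,
        7.25971826e-03, -2.27988789e-05]), 'tool_pos': array([0.16093082, 0.60328608, 0.2300649 ]), 'tool_rot': array([-4.08417472e-01, -3.11442920e+00,  3.09897415e-03]), 'contact_force': array([ 0.28309404, -0.09280261, -0.67342494]), 'wrist_torque': array([0.00991809, 0.01228573, 0.02358957]), 'grip_force': 0.0, 'opening': 0.08538581161163489}
scene {'fx': 423.4867019083188, 'fy': 423.4867019083188, 'cx': 257.86832559430474, 'cy': 189.46733321255718, 'R': array([[ 0.64220223,  0.76642071, -0.01325095],
       [ 0.62115801, -0.53045686, -0.57686934],
       [-0.44915367,  0.36223585, -0.81672895]]), 't': array([-0.34812325, -0.2739904 ,  1.29628684])}
top {'fx': 473.07596707592865, 'fy': 473.07596707592865, 'cx': 253.22718305684668, 'cy': 191.651571842446, 'R': array([[-2.97107348e-03, -9.99995041e-01, -1.04470392e-03],
       [-9.87969154e-01,  3.09687648e-03, -1.54620053e-01],
       [ 1.54622521e-01,  5.72747713e-04, -9.87973455e-01]]), 't': array([0.03221476, 0.54441802, 1.40600686])}
{'fx': 280.78774242634864, 'fy': 280.78774242634864, 'cx': 252.1809447731252, 'cy': 194.97900636041757, 'mount': array([[ 3.99593604e-04, -9.54857569e-01, -2.97063736e-01,
         7.57260194e-02],
       [ 9.99999919e-01,  3.92374845e-04,  8.39263710e-05,
        -1.01723536e-03],
       [ 3.64226071e-05, -2.97063746e-01,  9.54857649e-01,
        -1.42325485e-01],
       [ 0.00000000e+00,  0.00000000e+00,  0.00000000e+00,
         1.00000000e+00]])}
```

View pics/scene0.png

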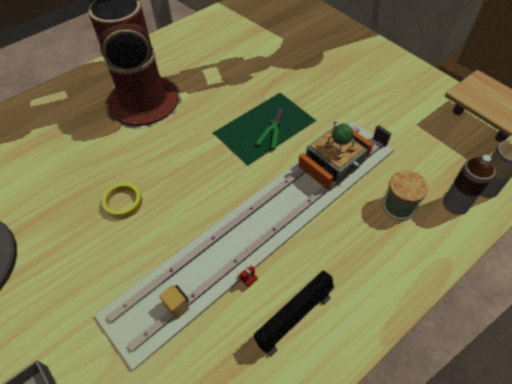

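View pics/top0.png

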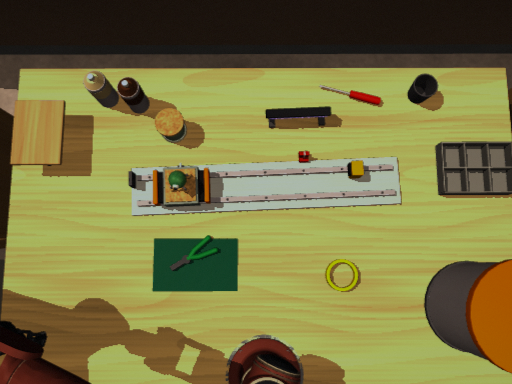

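Run:
```python
import cv2
a=cv2.imread("pics/top0.png")[135:225,120:270]; cv2.imwrite("pics/c1.png",cv2.resize(a,None,fx=5,fy=5,interpolation=cv2.INTER_CUBIC))
a=cv2.imread("pics/top0.png")[135:225,265:415]; cv2.imwrite("pics/c2.png",cv2.resize(a,None,fx=5,fy=5,interpolation=cv2.INTER_CUBIC))
s=cv2.imread("pics/scene0.png")
a=s[110:230,250:410]; cv2.imwrite("pics/c3.png",cv2.resize(a,None,fx=5,fy=5,interpolation=cv2.INTER_CUBIC))
a=s[250:370,90:250+20]; cv2.imwrite("pics/c4.png",cv2.resize(a,None,fx=4.4,fy=4.4,interpolation=cv2.INTER_CUBIC))
```

```text
(no output)
```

View pics/c1.png

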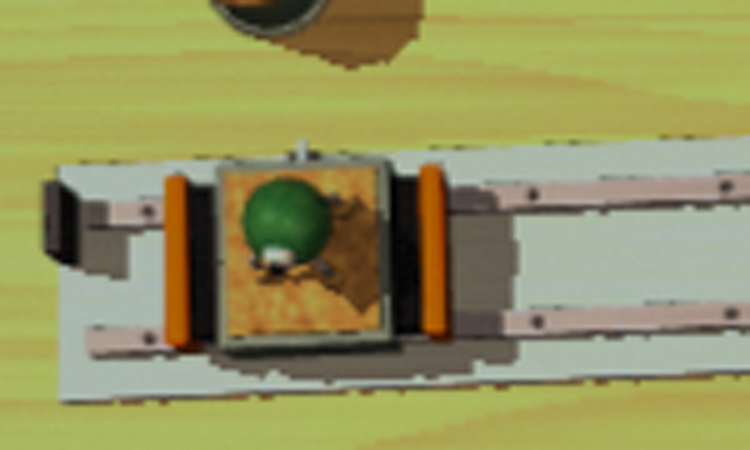

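View pics/c2.png

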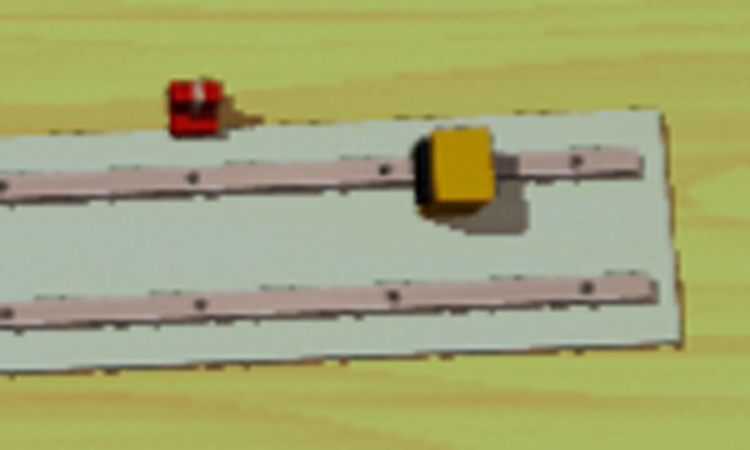

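View pics/c3.png

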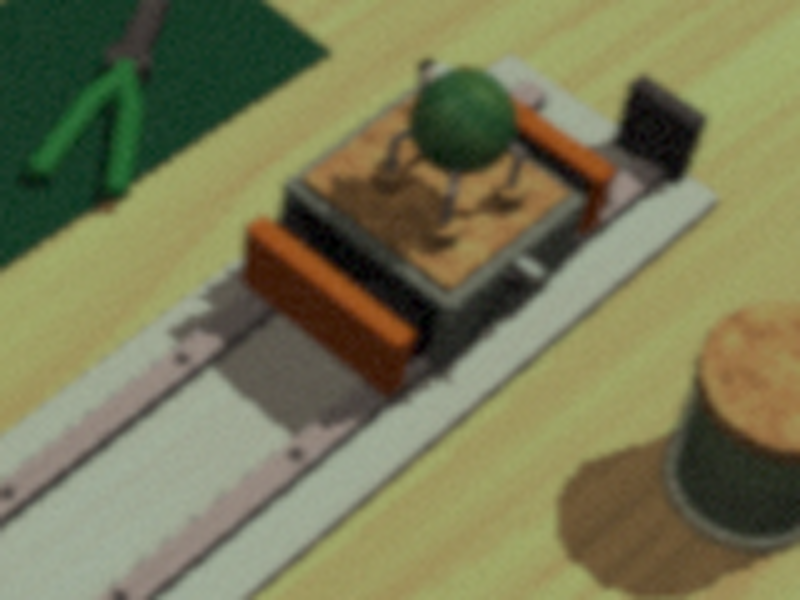

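View pics/c4.png

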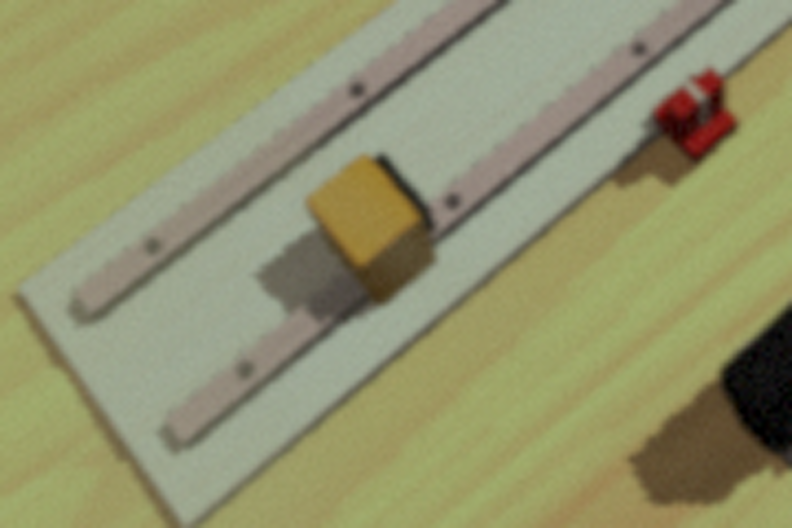

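```bash
cat > h.py <<'E'
import numpy as np
from station import *
def ray(n,p):
    c=get_calibration(n); R=c["R"];t=c["t"]
    d=R.T@np.array([(p[0]-c["cx"])/c["fx"],(p[1]-c["cy"])/c["fy"],1]); return -R.T@t,d
def atz(n,p,z):
    o,d=ray(n,p); return o+d*(z-o[2])/d[2]
def tri(a,b):
    o1,d1=ray("top",a);o2,d2=ray("scene",b)
    s=np.linalg.lstsq(np.c_[d1,-d2],o2-o1,rcond=None)[0]
    return (o1+s[0]*d1+o2+s[1]*d2)/2, np.linalg.norm(o1+s[0]*d1-o2-s[1]*d2)
T1=lambda u,v:(120+u/5-.4,135+v/5-.4)
T2=lambda u,v:(265+u/5-.4,135+v/5-.4)
S3=lambda u,v:(250+u/5-.4,110+v/5-.4)
S4=lambda u,v:(90+u/4.4-.4,250+v/4.4-.4)
E
python3 - <<'E'
from h import *
np.set_printoptions(precision=4,suppress=True)
C=[T1(60,402),T1(60,167),T2(660,110),T2(682,345)]
P=[atz("top",p,.008) for p in C]
for p in P: print(p)
print("len",[np.linalg.norm(P[i]-P[(i+1)%4]) for i in range(4)])
S=[atz("scene",p,.008) for p in (S4(20,290),S4(185,525),S3(715,200))]
print("scene corners nearend farend farstart",*S)
yb=(P[0]+P[1]-P[2]-P[3])/2; yb/=np.linalg.norm(yb); print("ybed",yb,np.degrees(np.arctan2(-yb[0],yb[1])))
xb=np.array([yb[1],-yb[0],0]); c=sum(P)/4; 
for n,a,b,z in [("pointer",T1(303,143),S3(542,272),.076),("mark",T2(200,82),S4(690,88),.056),("stopfar",T2(432,130),S4(432,218),.072),("frontbar far",T1(443,167),S3(403,352),.078),("frontbar near",T1(446,337),S3(248,235),.078),("rear far",T1(166,177),S3(612,172),.078),("rear near",T1(168,348),S3(520,105),.078)]:
    X,e=tri(a,b); A=atz("top",a,z);B=atz("scene",b,z)
    f=lambda Q:np.array([(Q-c)@xb,(Q-c)@yb])
    print(n,X,round(e,4),"bed tri",f(X),"top",f(A),"scene",f(B))
for n,a,z in [("stop near-top",T2(433,205),.072),("post top R far",T1(72,185),.06),("post R near",T1(78,262),.06)]: print(n,atz("top",a,z),f(atz("top",a,z)))
print("c",c,"xb",xb)
E
```

```text
[0.4775 0.4093 0.008 ]
[0.6268 0.4148 0.008 ]
[ 0.661  -0.4244  0.008 ]
[ 0.5107 -0.4306  0.008 ]
len [np.float64(0.1493273019298227), np.float64(0.8398454591071652), np.float64(0.1504006781840235), np.float64(0.8405596213791785)]
scene corners nearend farend farstart [ 0.5131 -0.4311  0.008 ] [ 0.659  -0.4245  0.008 ] [0.6246 0.4118 0.008 ]
ybed [-0.0401  0.9992  0.    ] 2.297258730532325
pointer [0.6269 0.2509 0.0778] 0.0013 bed tri [0.0682 0.2561] top [0.0682 0.2559] scene [0.0679 0.258 ]
mark [ 0.6644 -0.1292  0.0657] 0.006 bed tri [ 0.0905 -0.1252] top [ 0.0945 -0.1239] scene [ 0.0853 -0.125 ]
stopfar [ 0.6359 -0.2653  0.0672] 0.0034 bed tri [ 0.0566 -0.2601] top [ 0.0547 -0.2605] scene [ 0.0594 -0.2592]
frontbar far [0.6137 0.1675 0.0712] 0.0026 bed tri [0.0517 0.1733] top [0.0493 0.1717] scene [0.0553 0.17  ]
frontbar near [0.5099 0.1641 0.0672] 0.0008 bed tri [-0.0522  0.1741] top [-0.0539  0.1729] scene [-0.0462  0.1675]
rear far [0.6054 0.3319 0.074 ] 0.0036 bed tri [0.05   0.3379] top [0.0504 0.3384] scene [0.0506 0.3329]
rear near [0.5163 0.3466 0.0384] 0.0262 bed tri [-0.0384  0.3561] top [-0.0534  0.3382] scene [-0.0114  0.3343]
stop near-top [ 0.5879 -0.2649  0.072 ] [ 0.0086 -0.2577]
post top R far [0.6047 0.3934 0.06  ] [0.0518 0.3994]
post R near [0.5571 0.388  0.06  ] [0.004  0.3959]
c [ 0.569  -0.0077  0.008 ] xb [0.9992 0.0401 0.    ]
```

Emit:
servo_tool(increments=[[0,0,0,0,-8.6],[0,0,0,0,-8.6],[0,-35,-28,0,0],[0,-40,-29,0,0],[0,-40,-29,0,0],[0,-40,-29,0,0],[0,-40,-29,0,0],[0,-40,-29,0,0],[0,-40,-29,0,0],[0,-40,-29,0,0],[0,-40,-28,0,0],[0,0,0,0,0]])

```text
t: 1.6
tool_pos: [0.5281, 0.3568, 0.2304]
tool_rot: [0.055, -3.14, 0.001]
contact_force: [-0.1, 0.0, -0.3]
opening: 0.0001
grip_force: 0.0
```

```bash
cat >> h.py <<'E'
import cv2
from scipy.spatial.transform import Rotation as Ro
np.set_printoptions(precision=4,suppress=True)
yb=np.array([-.0401,.9992,0]);xb=np.array([.9992,.0401,0]);c0=np.array([.569,-.0077,0])
bed=lambda Q:np.array([(Q-c0)@xb,(Q-c0)@yb,Q[2]])
def tool():
    o=get_obs();R=Ro.from_rotvec(o["tool_rot"]).as_matrix()
    print("t",round(o["t"],3),"tool bed",bed(o["tool_pos"]),"toolx",R[:,0]@xb,R[:,0]@yb,"z",R[:,2],"F",o["contact_force"]);return o
def saddle(save=None):
    "bed y of saddle centre from the orange bars' blobs in the top image"
    t=get_obs()["t"];im=get_image("top")
    if save: cv2.imwrite(save,im[:,:,::-1])
    im=im.astype(int);r,g,b=im[...,0],im[...,1],im[...,2]
    m=((r-g>50)&(g-b>15)&(r>90)); m[:140]=0;m[220:]=0;m[:,:140]=0;m[:,410:]=0
    n,l,s,ce=cv2.connectedComponentsWithStats(m.astype(np.uint8))
    out=[]
    for i in range(1,n):
        if s[i,4]<40 or s[i,2]>12 : continue
        # bar's top face dominates; centroid taken at height 0.075
        p=bed(atz("top",ce[i],.075)); out.append((p[0],p[1],s[i,4]))
    return t,sorted(out,key=lambda a:-a[1])
E
python3 - <<'E'
from h import *
tool(); print(saddle("pics/t1.png"))
E
```

```text
t 1.6 tool bed [-0.0263  0.3659  0.2304] toolx -0.9999914463147415 0.004998027214261597 z [-0.0008 -0.001  -1.    ] F [-0.0932  0.0157 -0.2998]
(1.6, [(np.float64(-0.003290553953991103), np.float64(0.33335744696609404), np.int32(158)), (np.float64(-0.03713421726468984), np.float64(0.23333729292374372), np.int32(44)), (np.float64(0.00027238634610613106), np.float64(0.1797113788271503), np.int32(162))])
```

Emit:
servo_tool(increments=[[0,0,0,30,0],[0,0,0,40,0],[0,0,0,40,0],[0,0,0,40,0],[0,0,0,20,0],[0,0,0,9,0],[0,0,0,0,0]])

```text
t: 2.52
tool_pos: [0.5262, 0.3595, 0.0529]
tool_rot: [-0.063, 3.14, 0.001]
contact_force: [0.4, -0.4, 0.2]
opening: -0.0002
grip_force: 0.0
```

Run:
```python
from h import *
tool(); print(saddle("pics/t2.png")[1])
c=get_image("scene"); cv2.imwrite("pics/s2.png",cv2.resize(c[90:210,250:410,::-1],None,fx=5,fy=5,interpolation=cv2.INTER_CUBIC))
```

```text
t 2.525 tool bed [-0.028   0.3686  0.0529] toolx -1.0000041334622873 0.0002173752646461788 z [ 0.0006  0.0004 -1.    ] F [ 0.4462 -0.3655  0.2462]
[(np.float64(0.0232187658127831), np.float64(0.33379191603145675), np.int32(75)), (np.float64(0.001875972279092716), np.float64(0.17949591349581567), np.int32(153))]
```

View pics/s2.png

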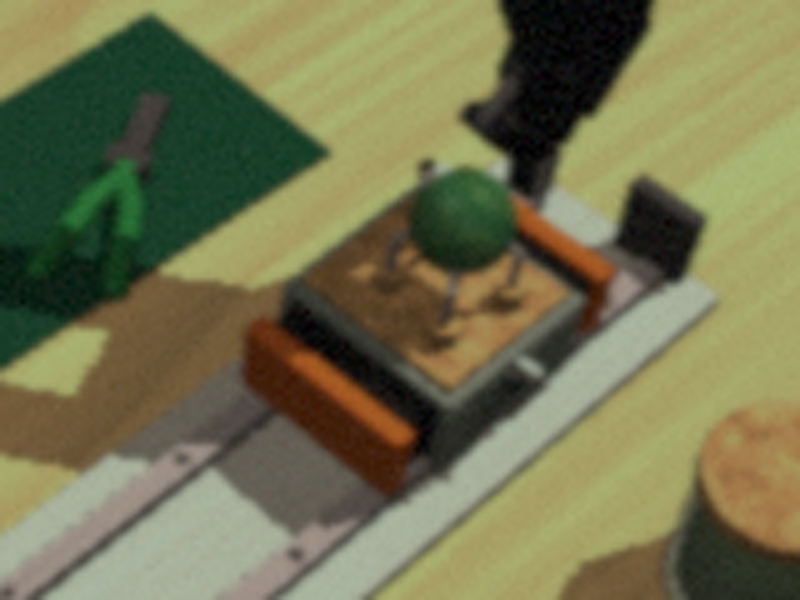

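Emit:
servo_tool(increments=[[0,0,-4.4,0,0],[0,0,-4.4,0,0],[0,0,-4.4,0,0],[0,0,-4.4,0,0],[0,0,-4.4,0,0],[0,0,-4.4,0,0],[0,0,-4.4,0,0],[0,0,-4.4,0,0],[0,0,-4.4,0,0],[0,0,-4.4,0,0]])

```text
t: 3.88
tool_pos: [0.5278, 0.3147, 0.0522]
tool_rot: [0.062, -3.141, 0.0]
contact_force: [1.5, 0.9, 0.7]
opening: 0.0
grip_force: 0.0
```

Run:
```python
from h import *
tool()
for i in range(5):
    t,s=saddle(); print(round(t,3),*[tuple(np.round(a,4)) for a in s])
```

```text
t 3.875 tool bed [-0.0283  0.3238  0.0522] toolx -1.0000040602944718 0.0007029835882194982 z [-0.0002 -0.0001 -1.    ] F [1.4655 0.9032 0.7092]
3.875 (np.float64(0.0237), np.float64(0.2921), np.float64(74.0)) (np.float64(0.0024), np.float64(0.138), np.float64(158.0))
3.925 (np.float64(0.0236), np.float64(0.2891), np.float64(74.0)) (np.float64(0.0017), np.float64(0.1349), np.float64(154.0))
3.975 (np.float64(0.0238), np.float64(0.2861), np.float64(73.0)) (np.float64(0.002), np.float64(0.1319), np.float64(157.0))
4.025 (np.float64(0.0241), np.float64(0.2831), np.float64(72.0)) (np.float64(0.002), np.float64(0.1289), np.float64(156.0))
4.075 (np.float64(0.0247), np.float64(0.28), np.float64(72.0)) (np.float64(0.002), np.float64(0.1259), np.float64(157.0))
```

Emit:
servo_tool(increments=[[0,0,-5,0,0],[0,0,-6,0,0],[0,0,-6,0,0],[0,0,-6,0,0],[0,0,-6,0,0],[0,0,-6,0,0],[0,0,-6,0,0],[0,0,-6,0,0],[0,0,-6,0,0],[0,0,-6,0,0],[0,0,-6,0,0],[0,0,-6,0,0]])

```text
t: 5.62
tool_pos: [0.5306, 0.2437, 0.0523]
tool_rot: [-0.062, 3.141, 0.0]
contact_force: [0.3, -0.0, -0.3]
opening: -0.0003
grip_force: 0.0
```

Run:
```python
from h import *
tool()
for i in range(4):
    t,s=saddle(); print(round(t,3),*[tuple(np.round(a,4)) for a in s])
```

```text
t 5.625 tool bed [-0.0283  0.2528  0.0523] toolx -1.000004068702741 0.000715890754826129 z [ 0.  0. -1.] F [ 0.2705 -0.0129 -0.283 ]
5.625 (np.float64(0.0031), np.float64(0.1977), np.float64(120.0)) (np.float64(0.0009), np.float64(0.0451), np.float64(156.0))
5.675 (np.float64(0.004), np.float64(0.1961), np.float64(128.0)) (np.float64(0.0015), np.float64(0.0429), np.float64(160.0))
5.725 (np.float64(0.0035), np.float64(0.194), np.float64(141.0)) (np.float64(0.001), np.float64(0.0406), np.float64(161.0))
5.775 (np.float64(0.0008), np.float64(0.1918), np.float64(148.0)) (np.float64(0.0004), np.float64(0.0385), np.float64(161.0))
```

Emit:
servo_tool(increments=[[0,0,-9,0,0],[0,0,-10,0,0],[0,0,-10,0,0],[0,0,-10,0,0],[0,0,-10,0,0],[0,0,-10,0,0],[0,0,-7,0,0]])

```text
t: 6.7
tool_pos: [0.5332, 0.1775, 0.0523]
tool_rot: [0.061, -3.141, -0.0]
contact_force: [0.8, 0.0, 0.5]
opening: 0.0
grip_force: 0.0
```

Run:
```python
from h import *
tool()
for i in range(2):
    t,s=saddle(); print(round(t,3),*[tuple(np.round(a,4)) for a in s])
tool()
```

```text
t 6.7 tool bed [-0.0283  0.1865  0.0523] toolx -1.0000037170338463 0.0011025042918743969 z [-0.  0. -1.] F [0.7567 0.0192 0.4859]
6.7 (np.float64(0.0017), np.float64(0.0011), np.float64(160.0))
6.75 (np.float64(0.0014), np.float64(-0.0006), np.float64(160.0))
t 6.8 tool bed [-0.0283  0.1865  0.0523] toolx -1.0000030589967108 0.0015911674812560533 z [-0.     -0.0001 -1.    ] F [-0.2927 -0.0728 -0.1899]
```

Emit:
servo_tool(increments=[[0,0,-5,0,0],[0,0,-5,0,0],[0,0,-5,0,0],[0,0,-5,0,0],[0,0,-5,0,0],[0,0,-5,0,0],[0,0,-5,0,0],[0,0,-5,0,0],[0,0,-5,0,0],[0,0,-5,0,0],[0,0,-5,0,0],[0,0,-5,0,0]])

```text
t: 8.3
tool_pos: [0.5356, 0.1179, 0.0523]
tool_rot: [-0.062, 3.141, 0.0]
contact_force: [1.6, 0.8, 0.0]
opening: 0.0001
grip_force: 0.0
```

Emit:
servo_tool(increments=[[0,0,-5,0,0],[0,0,-5,0,0],[0,0,-5,0,0],[0,0,-5,0,0]])

```text
t: 8.8
tool_pos: [0.5363, 0.0979, 0.0523]
tool_rot: [0.062, -3.141, 0.0]
contact_force: [0.4, 0.3, -0.5]
opening: 0.0
grip_force: 0.0
```

Run:
```python
from h import *
tool()
for i in range(4):
    t,s=saddle(); print(round(t,3),*[tuple(np.round(a,4)) for a in s])
tool()
```

```text
t 8.8 tool bed [-0.0284  0.1068  0.0523] toolx -1.00000408206522 0.0006916651525864931 z [-0.0001 -0.0001 -1.    ] F [ 0.3821  0.3397 -0.5481]
8.8 (np.float64(0.0017), np.float64(-0.0685), np.float64(167.0))
8.85 (np.float64(0.0017), np.float64(-0.0712), np.float64(167.0))
8.9 (np.float64(0.0012), np.float64(-0.074), np.float64(165.0))
8.95 (np.float64(0.0008), np.float64(-0.0766), np.float64(163.0))
t 9.0 tool bed [-0.0284  0.1071  0.0523] toolx -1.0000038855421574 0.0009373613778340187 z [-0.      0.0001 -1.    ] F [0.8184 0.0984 0.6312]
```

Emit:
servo_tool(increments=[[0,20,0,0,0],[0,21,0,0,0],[0,21,-20,0,0],[0,0,-40,0,0],[0,0,-40,0,0],[0,0,-40,0,0],[0,0,-40,0,0],[0,0,-40,0,0],[0,0,-40,0,0],[0,0,-40,0,0],[0,0,-39,0,0]])

```text
t: 10.38
tool_pos: [0.4878, -0.2442, 0.0524]
tool_rot: [-0.062, 3.141, -0.0]
contact_force: [-0.3, -0.1, 0.2]
opening: -0.0001
grip_force: 0.0
```

Run:
```python
from h import *
tool()
for i in range(4):
    t,s=saddle("pics/b.png" if i==0 else None); print(round(t,3),*[tuple(np.round(a,4)) for a in s])
tool()
```

```text
t 10.375 tool bed [-0.0906 -0.233   0.0524] toolx -1.00000403254788 0.0006926830581286333 z [ 0.0003 -0.     -1.    ] F [-0.3268 -0.1178  0.1843]
10.375 (np.float64(0.0007), np.float64(0.0128), np.float64(161.0)) (np.float64(-0.037), np.float64(-0.0906), np.float64(42.0)) (np.float64(-0.0008), np.float64(-0.1409), np.float64(176.0))
10.425 (np.float64(-0.0009), np.float64(0.0106), np.float64(159.0)) (np.float64(-0.0363), np.float64(-0.0917), np.float64(40.0)) (np.float64(-0.0008), np.float64(-0.1427), np.float64(171.0))
10.475 (np.float64(0.0), np.float64(0.0087), np.float64(154.0)) (np.float64(-0.0004), np.float64(-0.1446), np.float64(177.0))
10.525 (np.float64(-0.0001), np.float64(0.0071), np.float64(164.0)) (np.float64(-0.0375), np.float64(-0.0971), np.float64(40.0)) (np.float64(-0.0011), np.float64(-0.1466), np.float64(177.0))
t 10.575 tool bed [-0.0907 -0.232   0.0522] toolx -1.000002539312859 0.001882587160605867 z [-0.0002  0.0006 -1.    ] F [-0.7561  0.2763 -0.2852]
```

Emit:
servo_tool(increments=[[0,-20,0,0,0],[0,-21,0,0,0],[0,-21,13,0,0],[0,0,14,0,0],[0,0,-1.4,0,0],[0,0,-1.4,0,0]])

```text
t: 11.32
tool_pos: [0.5481, -0.216, 0.0522]
tool_rot: [0.063, -3.14, 0.0]
contact_force: [0.2, -1.2, 0.4]
opening: -0.0001
grip_force: 0.0
```

Run:
```python
from h import *
tool()
for i in range(2):
    t,s=saddle(); print(round(t,3),*[tuple(np.round(a,4)) for a in s])
tool()
```

```text
t 11.325 tool bed [-0.0293 -0.2073  0.0522] toolx -1.000004163317424 0.00026435989928701165 z [-0.0005 -0.0001 -1.    ] F [ 0.2006 -1.1839  0.3782]
11.325 (np.float64(-0.0009), np.float64(-0.0201), np.float64(171.0)) (np.float64(0.0284), np.float64(-0.1735), np.float64(76.0))
11.375 (np.float64(-0.0006), np.float64(-0.022), np.float64(170.0)) (np.float64(-0.0368), np.float64(-0.1264), np.float64(43.0)) (np.float64(0.0281), np.float64(-0.1752), np.float64(78.0))
t 11.425 tool bed [-0.0291 -0.208   0.0523] toolx -1.0000034727510192 0.0013021242641246614 z [-0.0001 -0.0002 -1.    ] F [ 0.9332 -0.3271 -0.2233]
```

Emit:
servo_tool(increments=[[0,0,-1.4,0,0],[0,0,-1.4,0,0],[0,0,-1.4,0,0],[0,0,-1.4,0,0],[0,0,-1.4,0,0],[0,0,-1.4,0,0],[0,0,-1.4,0,0],[0,0,-1.4,0,0],[0,0,-1.4,0,0],[0,0,-3,0,0],[0,0,-5,0,0]])

```text
t: 12.8
tool_pos: [0.5496, -0.2371, 0.0523]
tool_rot: [0.062, -3.141, 0.0]
contact_force: [-0.5, -0.1, 0.7]
opening: -0.0002
grip_force: 0.0
```

Run:
```python
from h import *
tool()
for i in range(6):
    t,s=saddle("pics/d.png" if i==5 else None); print(round(t,3),*[tuple(np.round(a,4)) for a in s])
tool()
```

```text
t 12.8 tool bed [-0.0286 -0.2284  0.0523] toolx -1.0000041839769764 0.0005301838656135566 z [-0. -0. -1.] F [-0.4949 -0.1188  0.6541]
12.8 (np.float64(-0.0007), np.float64(-0.0433), np.float64(172.0)) (np.float64(-0.0366), np.float64(-0.1479), np.float64(40.0)) (np.float64(0.0269), np.float64(-0.1965), np.float64(79.0))
12.85 (np.float64(-0.0007), np.float64(-0.0433), np.float64(172.0)) (np.float64(-0.0366), np.float64(-0.148), np.float64(40.0)) (np.float64(0.0264), np.float64(-0.1966), np.float64(81.0))
12.9 (np.float64(-0.0007), np.float64(-0.0433), np.float64(172.0)) (np.float64(-0.0365), np.float64(-0.1475), np.float64(40.0)) (np.float64(0.0264), np.float64(-0.1966), np.float64(81.0))
12.95 (np.float64(-0.0007), np.float64(-0.0433), np.float64(172.0)) (np.float64(0.0267), np.float64(-0.1966), np.float64(80.0))
13.0 (np.float64(-0.0007), np.float64(-0.0432), np.float64(171.0)) (np.float64(-0.0365), np.float64(-0.1476), np.float64(41.0)) (np.float64(0.0269), np.float64(-0.1965), np.float64(79.0))
13.05 (np.float64(-0.0008), np.float64(-0.0432), np.float64(173.0)) (np.float64(-0.0366), np.float64(-0.1479), np.float64(40.0)) (np.float64(0.0269), np.float64(-0.1965), np.float64(79.0))
t 13.1 tool bed [-0.0286 -0.2282  0.0523] toolx -1.000004029082628 0.0007637003903050998 z [-0.0001  0.0001 -1.    ] F [ 0.457   0.3719 -0.4901]
```

Emit:
servo_tool(increments=[[0,0,-4,0,0],[0,25,0,0,0],[0,35,0,0,0],[0,40,0,0,0],[0,40,0,-20,0],[0,30,0,-40,0],[0,0,0,0,0]])

```text
t: 13.98
tool_pos: [0.3804, -0.2495, 0.1161]
tool_rot: [-0.059, 3.135, -0.009]
contact_force: [0.5, 0.0, -0.6]
opening: 0.0003
grip_force: 0.0
```

Run:
```python
from h import *
tool()
t,s=saddle(); print(round(t,3),*[tuple(np.round(a,4)) for a in s])
a=get_image("top")[:,:,::-1];b=get_image("scene")[:,:,::-1]
A=cv2.resize(a[140:230,220:380],None,fx=4.5,fy=4.5,interpolation=cv2.INTER_CUBIC)[:300]
B=cv2.resize(b[205:285,150:310],None,fx=4.5,fy=4.5,interpolation=cv2.INTER_CUBIC)[:300]
A=cv2.resize(a[140:206,220:380],(720,297),interpolation=cv2.INTER_CUBIC)
B=cv2.resize(b[220:286,150:310],(720,297),interpolation=cv2.INTER_CUBIC)
cv2.imwrite("pics/f.png",np.vstack([A,B]))
```

```text
t 13.975 tool bed [-0.1981 -0.2341  0.1161] toolx -0.9999865615833733 0.0024505730802137915 z [ 0.0056 -0.0055 -1.    ] F [ 0.4689  0.0405 -0.5887]
13.975 (np.float64(-0.0006), np.float64(-0.0433), np.float64(170.0)) (np.float64(-0.0001), np.float64(-0.1975), np.float64(169.0))
```

View pics/f.png

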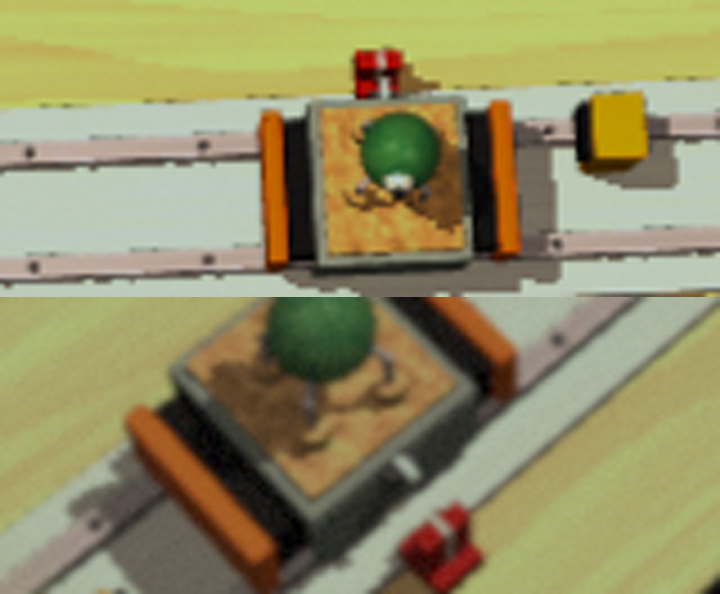

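Run:
```python
from h import *
for p,z in (((412,178),.076),((397,165),.076),((430,222),.056),((446,243),.056)): print(bed(atz("scene",(150+p[0]/4.5-.4,220+p[1]/4.5-.4),z)))
print("top mark",bed(atz("top",(220+382/4.5-.4,140+58/4.5-.4),.056)))
t,s=saddle(); print(t,(s[0][1]+s[-1][1])/2)
```

```text
[ 0.067  -0.1229  0.076 ]
[ 0.0571 -0.1237  0.076 ]
[ 0.0823 -0.126   0.056 ]
[ 0.0955 -0.1275  0.056 ]
top mark [ 0.0898 -0.1233  0.056 ]
14.125 -0.12038936114640345
```

```bash
python3 -c "
from station import *
print(finish_job())"
```

```text
the job is handed in; nothing more can be done
None
```

The saddle is standing still with its pointer about 3–4 mm short of the mark by the camera measurements (12 mm is allowed). The figure is upright on the deck, the end stop was never reached, the gripper is clear, and the job is handed in; it returned no verdict.

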